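Clamp a silver blank under a swing strap

TASK

Clamp the silver blank where it lies in its nest on the jeweller's clamp: with closed fingers push the blue strap round over the blank until it rests against its stop, and then press the red cam lever fully down, so that the strap bears on the blank. Push only, do not pick anything up, and keep the lever up until the strap is home. Leave the blank in its nest and the things lying around where they are, and finish with the hand clear.

Things in the scene. Friction and masses are not known exactly. Their poses are not given: they have to be found in the camera images.
- clamp: the clamp: a dark wooden block topped with a steel plate, 120 (x) by 230 (y) by 30 mm high, fixed to the bench. Origin at the centre of its underside, z up. A steel post stands at (0, -70) mm in this frame; the nest, a 4 mm high brass frame round the blank, is centred at (0, 15) mm on the plate; a brass stop pin (10 mm across, top at 60 mm) stands at (18.5, 55) mm, against the far edge of the strap when that is home
- post (a point): point on the vertical axis of the post about which strap and lever swing together, at mid-thickness of the raised strap, 51 mm above the bench
- swing (a joint): angle of the strap about its vertical post, rad: 0 = home, strap along the clamp's +y direction and over the blank, against its stop; grows counter-clockwise from above, swinging the strap off the blank towards the clamp's -x side, up to 1.6. Stiff hinge (about 0.08 N m, 0.7 N at the end), stays where it is left
- strap: the blue steel strap, a level bar 24 mm wide and 8 mm thick that reaches from the post 146 mm out to its round end; origin on the post axis at mid-thickness, 51 mm above the bench (underside 47, top 55 mm) while the lever is up, about 3 mm lower when it is down; its +y runs along the strap to the free end, +z up. A rubber pad 20 mm across and 6 mm deep hangs under it 85 mm from the post axis and passes 2 to 3 mm above the blank until the lever is pressed
- strap_end (a point): point in the middle of the strap, 125 mm from the post axis: a good place to push beside
- lever (a joint): angle of the cam lever about its level axle, rad: 0 = up, 1.22 rad (70 degrees) above level, leaning along the strap towards its free end; grows as it is pressed towards the strap's free end and down; 1.22 = fully down, level above the strap, at its stop. Friction about 0.2 N m (3 N at the tip); stays where it is left. Its cam drives the strap down 3.2 mm per rad
- lever_axle (a point): centre of the lever's axle, on the post axis, 23 mm above the strap's raised mid-plane, 74 mm above the bench
- lever_tip (a point): centre of the round end of the lever, 78 mm from the axle: the outer 33 mm is a red grip 16 mm thick, the inner part a 10 mm steel rod; the lever moves in the vertical plane along the strap's middle
- nest (a point): centre of the nest at the blank's half height, 34 mm above the bench
- blank_centre (a point): centre of the loose silver blank, a plate 36 by 51 by 8 mm, lying in the nest, top 38 mm above the bench
- ring: loose brass ring, 23 mm across, 6 mm high, on the clamp's plate near its far left corner; leave alone (origin under its centre)
- hammer: loose small hammer, 240 mm long, lying on the bench on the far side of the clamp; leave alone
- scriber: loose wooden-handled steel scriber, 170 mm long, lying to the right of the clamp; leave alone
- pliers: loose pliers with red handles, about 165 mm long, 14 mm high, lying to the left of the clamp; leave alone (origin between the handles, on the underside)
- jar: loose small amber jar with a black lid, 44 mm across, 50 mm high; leave alone (origin under its centre)
- cup: loose white ceramic bowl, 60 mm across, 35 mm high; leave alone (origin under its centre)
- weight: loose brass weight, 28 mm across, 36 mm high; leave alone (origin under its centre)

How it is judged:
By the outcome, as a careful person would: the job done as asked, in the order asked, and still so for the second after the job is handed in, with the robot touching nothing.
It also fails if it takes over 53 s, if anything falls off the work surface, if the arm or the gripper's body presses on something with over 40 N, if the wrist force passes 120 N, or if a joint passes its speed limit or range.

ROBOT

A 7-joint arm with a two-finger parallel gripper is mounted at the origin on the work surface. World frame = base frame: x ahead of the robot, y to its left, z up, the work surface at z = 0. Lengths are in m, angles in rad, forces in N, time in s.
With the tool pointing down it reaches from about 0.425 to 0.95 m from the base axis. Payload 4.7 kg.
Tool frame: the origin (TCP) lies on the centre line of the jaws, within the pads' length; the fingertips stand 22 mm ahead of it and the grasp point (between the pads) lies 3 mm ahead of it; x points along the fingers, y is the direction in which the jaws open and shut, and the axes are right-handed (so a half turn about x gives the same grasp; the last joint's range is limited). The gripper opens to 87 mm and grips with 3 to 60 N. Pads are 19 mm wide; open, the fingers measure 117 mm over their backs; the gripper's body (75 mm by 190 mm) begins 51 mm behind the grasp point.
Start: joints at [1.127, 0.469, -0.049, 1.532, 0.024, 1.141, -0.082], TCP at [0.272, -0.618, 0.245] pointing down, gripper open.
Joint ranges: [-2.59, 2.59], [-0.33, 1.99], [-1.39, 1.29], [0.1, 2.45], [-1.04, 4.18], [0.21, 1.99], [-2.66, 2.66]. Speed limits (rad/s): [2.57, 2.57, 3.14, 3.14, 3.14, 3.14, 3.14].

INTERFACE

Orientations are given as a rotation vector (axis times angle).
In Python, from workcell import sense, grab_frame, calibration, close_job, masks_of gives the robot as it stands. The module is installed in compiled form; this text tells all that it offers.
- The arm moves only by the tool jog_arm, never from a script. Its argument "plan" is a list of rows, each an object with "xyz": the shift along the world's x, y, z in m, a list of three; "turn": the turn, a rotation vector about the world's x, y, z in degrees, a list of three; "claw": the finger opening in m, from 0 to 0.087. A call has 1 to 20 rows; each row is the pose to reach, as a shift and turn from the pose measured when the call began; what a row does not reach only later rows make up. A row lasts 1/8 s, in which the tool goes at most 62.5 mm and 10.7 degrees, less where a joint would pass 70% of its speed; a pose out of reach is approached as far as the arm can. A call with a gripper value outside its range is refused whole. The fingers move at their own pace and stop on an object; the grip force is fixed at half the most. Time passes only in rows, so rows that repeat a pose let the fingers close. It gives the time, the measured TCP pose, the force and the opening at its end, in the units of the state.
- sense(): the state, without advancing time (a new reading comes with each control period).
- grab_frame(name): name is "scene" or "top"; returns the picture (400x640x3 uint8, red, green, blue); there is no depth.
- calibration(name): a dict with "camera_matrix" (3x3 intrinsics, pixels), "cam_to_world" (4x4, takes a point from camera to world coordinates). Camera axes: x right, y down, z forward; pixel columns grow to the right and rows downward; lengths in m; the calibration is good to about 2 mm. A picture is of the moment at which its call begins. calibration takes no time and is no camera call.
- close_job(): hands the job in, once; it reports no verdict.
Trained networks look in the newest picture that a camera, given by its name, has taken for a name from the list of things; names that differ only in an ending like _2 or _b are one class to them, and where a whole thing is asked for, a point or a joint stands for the part that bears it (a point fixed in the world has none). Each returns a list of dicts, best first, with "p" (0 to 1); they miss things now and then, are a little off and sometimes report something else, mostly with a low value. They report only what shows in the picture. A call takes as long as a camera call.
- masks_of(camera, thing): "pixels" (400x640 bool, what is visible of it) and "position" ([column, row] in pixels, amid what is visible of it).
The state is a dict: "time": time; "joint_pos": joint angles; "dq": joint speeds; "joint_torque": joint torques, N m; "tool_pos": TCP position; "tool_rot": TCP orientation; "wrist_force": force on the tool from outside, world axes, zero at the start; "torque": the same for the moment, N m; "gripper_width": finger opening in m.
Only numpy, scipy, OpenCV 4.12 (cv2) and the standard library are available. Lean on these libraries where they do the work, as an engineer would, in place of code of your own. Each camera call takes 0.05 s, during which the arm holds its last target. There are 200 camera calls.

## Working session

There is one attempt and no reset: what is moved stays moved. The work goes in short steps, Python scripts to look and compute and a tool call to move; the robot and the scene stay as the last step left them, time stands still between calls to the robot, and variables do not carry over. Pictures are saved under pics/ and viewed, on a budget of 10 in all, crops included, one or two more only if the job needs it, and the job is handed in when it is done.

Besides the shell and the picture viewer there is one more tool, called after ">>>" in YAML: its name, and indented under it one key for each argument. jog_arm: Moves the arm, as the interface text tells. Its arguments: {"type":"object","properties":{"plan":{"type":"array"}},"required":["plan"]}

```bash
mkdir -p pics; cat > h.py <<'E'
import numpy as np, cv2
from workcell import *
def proj(cam,P):
    c=calibration(cam);K=np.array(c["camera_matrix"]);T=np.linalg.inv(np.array(c["cam_to_world"]))
    P=np.atleast_2d(P);q=(T[:3,:3]@P.T+T[:3,3:]);u=K@q;return (u[:2]/u[2]).T
def ray(cam,px,z):
    c=calibration(cam);K=np.array(c["camera_matrix"]);T=np.array(c["cam_to_world"])
    d=T[:3,:3]@np.linalg.inv(K)@[px[0],px[1],1];o=T[:3,3];return o+d*(z-o[2])/d[2]
def shot(cam,name):
    f=grab_frame(cam);cv2.imwrite("pics/"+name,f[:,:,::-1]);return f
E
python3 - <<'E'
from h import *
np.set_printoptions(precision=4,suppress=True)
s=sense();print(s["time"],s["tool_pos"],s["tool_rot"],s["gripper_width"])
a=grab_frame("scene");b=grab_frame("top")
cv2.imwrite("pics/s0.png",a[:,:,::-1]);cv2.imwrite("pics/t0.png",b[:,:,::-1])
Z=dict(clamp=.03,strap=.055,lever_tip=.1,lever_axle=.074,strap_end=.055,nest=.034,blank_centre=.038,ring=.036,post=.055,pliers=.01,jar=.05,cup=.035,weight=.036,hammer=.01,scriber=.008)
for c in("scene","top"):
  print(c,np.array(calibration(c)["cam_to_world"])[:3,3])
  for n,z in Z.items():
    for r in masks_of(c,n)[:2]:
      print(n,round(r["p"],2),np.round(r["position"],1),r["pixels"].sum(),ray(c,r["position"],z)[:2])
E
```

```text
0.0 [ 0.2718 -0.6173  0.2435] [ 1.9931  0.4214 -1.9941] 0.08726299275665332
scene [1.3291 0.1801 0.6346]
clamp 0.93 [296.1 225.1] 4225 [0.621  0.0131]
strap 0.69 [283.1 190.4] 236 [ 0.5252 -0.0406]
strap 0.26 [229.  195.6] 253 [ 0.5719 -0.1638]
lever_tip 0.79 [274.9 183. ] 231 [ 0.5618 -0.0496]
lever_axle 0.81 [270.5 185. ] 261 [ 0.535 -0.069]
lever_axle 0.72 [382.3 240.3] 453 [0.6867 0.2098]
strap_end 0.63 [283.3 189.2] 279 [ 0.52   -0.0413]
nest 0.84 [292.2 220.5] 3946 [0.6111 0.0017]
blank_centre 0.5 [310.9 215.9] 230 [0.5908 0.0422]
ring 0.59 [340.6 225. ] 55 [0.6084 0.1149]
post 0.66 [289.9 220.8] 4159 [0.6382 0.0031]
pliers 0.6 [389.3 210.8] 380 [0.4985 0.2254]
jar 0.68 [213.6 238.4] 491 [ 0.7211 -0.1447]
cup 0.93 [382.4 240.5] 480 [0.6426 0.2121]
weight 0.57 [382.4 243.3] 500 [0.6529 0.2125]
weight 0.53 [365.8 221.5] 136 [0.5846 0.1709]
hammer 0.71 [290.4 253.9] 1511 [0.6962 0.0166]
scriber 0.78 [227.2 198.5] 327 [ 0.5237 -0.1918]
top [0.5275 0.0744 0.9932]
clamp 0.73 [352.7 217.8] 4736 [0.5834 0.0025]
strap 0.87 [370.9 242.8] 568 [ 0.524  -0.0383]
lever_tip 0.64 [375.1 212.6] 85 [ 0.5915 -0.0424]
lever_tip 0.5 [347.7 218.7] 4781 [0.5772 0.0189]
lever_axle 0.65 [344.7 168.3] 1267 [0.6961 0.0248]
lever_axle 0.57 [377.5 211.5] 143 [ 0.596  -0.0514]
strap_end 0.65 [373.4 244.4] 557 [ 0.5203 -0.0441]
nest 0.76 [350.1 222.2] 4874 [0.5725 0.009 ]
nest 0.42 [342.9 169.2] 1274 [0.7012 0.027 ]
post 0.71 [349.7 220.2] 4675 [0.5762 0.0114]
pliers 0.64 [259.9 260.9] 668 [0.4772 0.2267]
jar 0.51 [418.  168.6] 291 [ 0.7017 -0.152 ]
cup 0.85 [266.6 200. ] 468 [0.6239 0.2105]
weight 0.53 [283.6 220.5] 78 [0.5749 0.1685]
weight 0.46 [375.2 213.5] 147 [ 0.5939 -0.051 ]
hammer 0.63 [340.8 169.6] 1259 [0.7045 0.031 ]
scriber 0.74 [428.  242.8] 422 [ 0.5252 -0.1841]
```

```bash
python3 - <<'E'
import cv2
a=cv2.imread("pics/t0.png")[130:310,230:450];cv2.imwrite("pics/t0c.png",cv2.resize(a,None,fx=3.3,fy=3.3,interpolation=cv2.INTER_CUBIC))
a=cv2.imread("pics/s0.png")[150:280,190:410];cv2.imwrite("pics/s0c.png",cv2.resize(a,None,fx=3.5,fy=3.5,interpolation=cv2.INTER_CUBIC))
E
```

```text
(no output)
```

View pics/t0c.png

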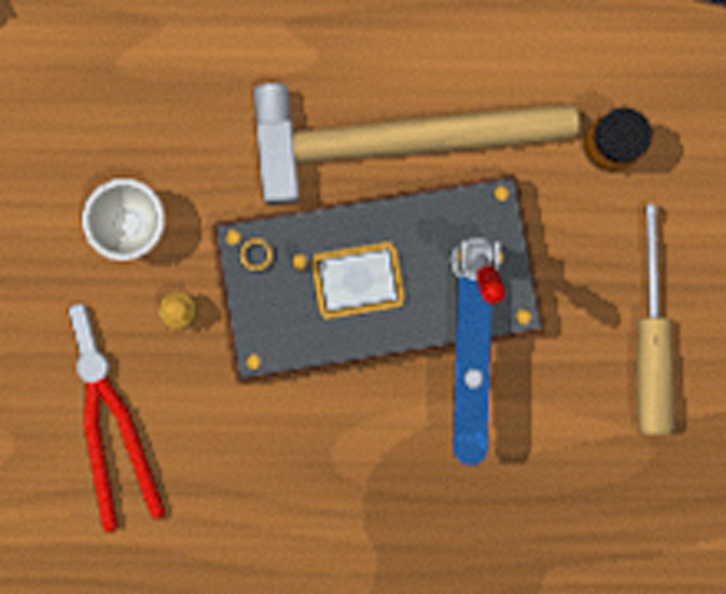

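View pics/s0c.png

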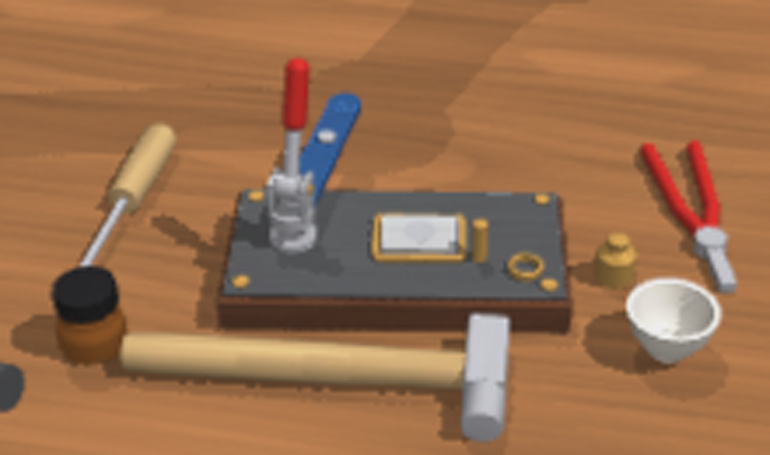

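The top view shows the clamp turned about 9°. The plate corners in the crop are about (217,226), (513,178), (541,328) and (240,381). The strap points towards the robot, with its end at about (471,464), and the lever is up. The hand has to push from the strap's right side, round to the left and away. The scene view agrees, and nothing stands in the strap's path.

```bash
cat >> h.py <<'E'
def T(p,P):
    P=np.atleast_2d(P);c,s=np.cos(p[2]),np.sin(p[2]);return np.c_[P[:,:2]@np.array([[c,s],[-s,c]])+p[:2],P[:,2]]
E
python3 - <<'E'
from h import *
from scipy.optimize import least_squares as ls
from scipy.spatial.transform import Rotation as R
np.set_printoptions(precision=4,suppress=True)
ct=lambda a:(np.array(a)+.5)/3.3-.5+[230,130]
cs=lambda a:(np.array(a)+.5)/3.5-.5+[190,150]
C=np.array([[.06,.115,.03],[.06,-.115,.03],[-.06,-.115,.03],[-.06,.115,.03],[.0,.015,.038],[.0185,.055,.06]])
t=ct([(217,226),(513,178),(541,326),(240,380),(359,279),(299,261)])
s=cs([(570,298),(220,296),(237,190),(563,193),(419,233),(480,221)])
f=lambda p:np.r_[(proj("top",T(p,C))-t).ravel(),(proj("scene",T(p,C))-s).ravel()]
r=ls(f,[.58,0,.1],loss="soft_l1");p=r.x;print("pose",p,np.degrees(p[2]));print(f(p).reshape(-1,2))
np.save("pose.npy",p)
post=T(p,[0,-.07,.051])[0];print("post",post)
# strap: mask centroid & end tip in top
for end in [ray("top",ct((471,464)),.055),ray("top",ct((474,378)),.055),ray("scene",cs((346,95)),.055)]:
  d=end[:2]-post[:2];print("swing",np.arctan2(d[1],d[0])-p[2]-np.pi/2,np.hypot(*d))
M=R.from_rotvec(sense()["tool_rot"]).as_matrix();print(M)
E
```

```text
pose [0.5937 0.0238 0.1815] 10.396795377696188
[[-2.5338 -0.9627]
 [ 0.9548 -2.3931]
 [ 1.7458  1.4184]
 [-1.3448  1.463 ]
 [-0.5179  0.0942]
 [-0.1688  0.0624]
 [ 1.0976  0.6332]
 [-1.4804  0.6654]
 [-0.2776 -1.0409]
 [-0.6766 -1.2733]
 [ 0.0186 -0.4582]
 [ 0.041   0.5687]]
post [ 0.6063 -0.0451  0.051 ]
swing 1.3655572335293638 0.1456983013722122
swing 1.3752022018818173 0.08555561806171437
swing 1.3661098026085332 0.14413741839780392
[[ 0.0001  0.4031 -0.9152]
 [-0.0001 -0.9152 -0.4031]
 [-1.      0.0001 -0.    ]]
```

>>> jog_arm:
  plan:
    - {"xyz": [0.013,0.033,0],"turn": [0,0,10],"claw": 0}
    - {"xyz": [0.026,0.066,0],"turn": [0,0,20],"claw": 0}
    - {"xyz": [0.039,0.1,0],"turn": [0,0,30],"claw": 0}
    - {"xyz": [0.052,0.133,0],"turn": [0,0,40],"claw": 0}
    - {"xyz": [0.065,0.166,0],"turn": [0,0,50],"claw": 0}
    - {"xyz": [0.078,0.2,0],"turn": [0,0,60],"claw": 0}
    - {"xyz": [0.091,0.233,0],"turn": [0,0,70],"claw": 0}
    - {"xyz": [0.104,0.266,0],"turn": [0,0,80],"claw": 0}
    - {"xyz": [0.118,0.3,0],"turn": [0,0,90],"claw": 0}
    - {"xyz": [0.131,0.333,0],"turn": [0,0,100],"claw": 0}
    - {"xyz": [0.144,0.366,0],"turn": [0,0,110],"claw": 0}
    - {"xyz": [0.157,0.4,0],"turn": [0,0,120],"claw": 0}
    - {"xyz": [0.17,0.433,0],"turn": [0,0,130],"claw": 0}
    - {"xyz": [0.183,0.466,0],"turn": [0,0,140],"claw": 0}
    - {"xyz": [0.196,0.5,0],"turn": [0,0,150],"claw": 0}
    - {"xyz": [0.209,0.529,0],"turn": [0,0,155],"claw": 0}
    - {"xyz": [0.209,0.529,0],"turn": [0,0,155],"claw": 0}

```text
time: 3.72
tool_pos: [0.4819, -0.0862, 0.245]
tool_rot: [0.014, 1.57, -0.012]
wrist_force: [0.3, -0.6, 0.1]
gripper_width: 0.0002
```

>>> jog_arm:
  plan:
    - {"xyz": [0,-0.002,-0.05],"turn": [0,0,0],"claw": 0}
    - {"xyz": [0,-0.002,-0.1],"turn": [0,0,0],"claw": 0}
    - {"xyz": [0,-0.002,-0.15],"turn": [0,0,0],"claw": 0}
    - {"xyz": [0,-0.002,-0.181],"turn": [0,0,0],"claw": 0}
    - {"xyz": [0,-0.002,-0.181],"turn": [0,0,0],"claw": 0}

```text
time: 4.35
tool_pos: [0.48, -0.0891, 0.0622]
tool_rot: [0.015, 1.575, -0.013]
wrist_force: [0.6, 0.3, 0.8]
gripper_width: 0.0003
```

```bash
python3 - <<'E'
from h import *
np.set_printoptions(precision=4,suppress=True)
a=shot("scene","s1.png")[150:280,190:410]
cv2.imwrite("pics/s1c.png",cv2.resize(a,None,fx=3.5,fy=3.5,interpolation=cv2.INTER_CUBIC)[:,:,::-1])
s=sense();print(s["tool_pos"],s["wrist_force"])
p=np.load("pose.npy");post=T(p,[0,-.07,.051])[0]
p0=s["tool_pos"]
def tgt(th,off,r=.125):
    al=p[2]+np.pi/2+th;u=np.array([np.cos(al),np.sin(al)]);n=np.array([-u[1],u[0]]);return post[:2]+r*u+off*n
for th in np.r_[np.arange(1.37,0,-.1),0]:
    print(round(th,2),tgt(th,.027)-p0[:2],np.degrees(th-1.37))
E
```

```text
[ 0.4815 -0.0889  0.0638] [ 0.3149 -0.237   0.4385]
1.37 [-0.0007  0.0193] 0.0
1.27 [-0.0025  0.0319] -5.729577951308237
1.17 [-0.0031  0.0447] -11.459155902616475
1.07 [-0.0023  0.0575] -17.188733853924713
0.97 [-0.0003  0.0701] -22.91831180523295
0.87 [0.0029 0.0825] -28.647889756541186
0.77 [0.0074 0.0944] -34.377467707849426
0.67 [0.013  0.1059] -40.10704565915766
0.57 [0.0198 0.1168] -45.8366236104659
0.47 [0.0276 0.1269] -51.566201561774136
0.37 [0.0363 0.1362] -57.29577951308237
0.27 [0.046  0.1446] -63.02535746439061
0.17 [0.0564 0.1519] -68.75493541569885
0.07 [0.0676 0.1582] -74.48451336700708
0.0 [0.0757 0.1619] -78.49521793292278
```

View pics/s1c.png

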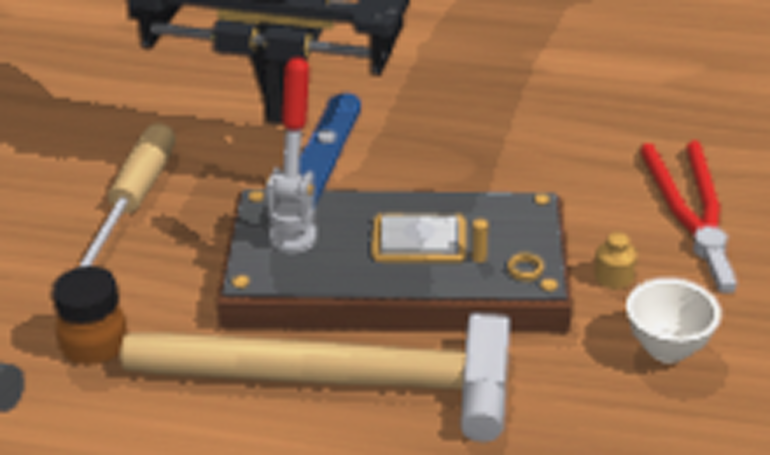

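The closed fingers are beside the strap on its right, with the tips at crop (275,115), and nothing has moved. Next I push the strap round along its arc.

>>> jog_arm:
  plan:
    - {"xyz": [0,0.01,0.001],"turn": [0,0,0],"claw": 0}
    - {"xyz": [-0.001,0.019,0.001],"turn": [0,0,0],"claw": 0}
    - {"xyz": [-0.0025,0.032,0.001],"turn": [0,0,-5.7],"claw": 0}
    - {"xyz": [-0.003,0.0447,0.001],"turn": [0,0,-11.5],"claw": 0}
    - {"xyz": [-0.0023,0.0575,0.001],"turn": [0,0,-17.2],"claw": 0}
    - {"xyz": [-0.0003,0.07,0.001],"turn": [0,0,-22.9],"claw": 0}
    - {"xyz": [0.003,0.0825,0.001],"turn": [0,0,-28.6],"claw": 0}
    - {"xyz": [0.0074,0.0944,0.001],"turn": [0,0,-34.4],"claw": 0}
    - {"xyz": [0.013,0.106,0.001],"turn": [0,0,-40],"claw": 0}
    - {"xyz": [0.02,0.117,0.001],"turn": [0,0,-45.8],"claw": 0}
    - {"xyz": [0.0276,0.127,0.001],"turn": [0,0,-51.6],"claw": 0}
    - {"xyz": [0.0363,0.1362,0.001],"turn": [0,0,-57.3],"claw": 0}
    - {"xyz": [0.046,0.1446,0.001],"turn": [0,0,-63],"claw": 0}
    - {"xyz": [0.0564,0.152,0.001],"turn": [0,0,-68.8],"claw": 0}
    - {"xyz": [0.0564,0.152,0.001],"turn": [0,0,-68.8],"claw": 0}

```text
time: 6.28
tool_pos: [0.5386, 0.0646, 0.0658]
tool_rot: [0.946, 1.355, -0.941]
wrist_force: [-0.7, 0.4, 0.5]
gripper_width: 0.0002
```

```bash
python3 - <<'E'
from h import *
np.set_printoptions(precision=4,suppress=True)
a=shot("scene","s2.png")[130:280,190:410]
cv2.imwrite("pics/s2c.png",cv2.resize(a,None,fx=3.5,fy=3.5,interpolation=cv2.INTER_CUBIC)[:,:,::-1])
s=sense();print(s["tool_pos"],s["wrist_force"],s["joint_pos"])
p=np.load("pose.npy");q=T(p,[0,-.07,.051])[0][:2]
for th,o in((.07,.027),(0,.027),(0,.030)):
    al=p[2]+np.pi/2+th;u=np.array([np.cos(al),np.sin(al)]);n=np.array([-u[1],u[0]]);print(q+.125*u+o*n-s["tool_pos"][:2])
E
```

```text
[0.538  0.064  0.0655] [-0.1905  0.1637  0.4512] [ 0.0743  0.5066 -0.3464  1.9925  0.2632  0.6829 -0.0822]
[0.0111 0.0053]
[0.0192 0.009 ]
[0.0163 0.0085]
```

View pics/s2c.png

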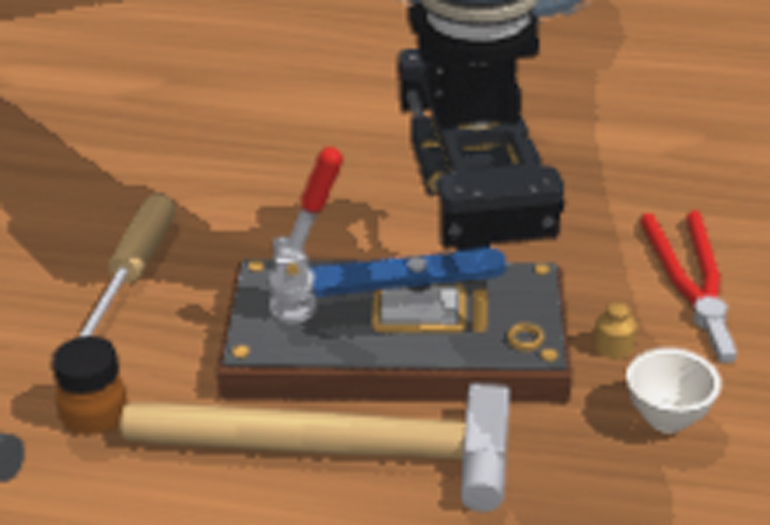

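The strap has swung round to just short of the stop pin: its end is at (490,263) and the pin at (480,310). The lever is still up. I'll finish the push slowly and feel for the stop.

>>> jog_arm:
  plan:
    - {"xyz": [0.006,0.003,0],"turn": [0,0,-3],"claw": 0}
    - {"xyz": [0.011,0.005,0],"turn": [0,0,-6],"claw": 0}
    - {"xyz": [0.015,0.007,0],"turn": [0,0,-8],"claw": 0}
    - {"xyz": [0.018,0.0085,0],"turn": [0,0,-9.5],"claw": 0}
    - {"xyz": [0.019,0.009,0],"turn": [0,0,-9.7],"claw": 0}

```text
time: 6.95
tool_pos: [0.557, 0.0729, 0.0655]
tool_rot: [1.072, 1.29, -1.07]
wrist_force: [-0.8, 0.5, 0.2]
gripper_width: 0.0005
```

Only hinge friction so far. I'll feel onwards in 1 mm steps.

>>> jog_arm:
  plan:
    - {"xyz": [0.0015,0.0003,0],"turn": [0,0,0],"claw": 0}
    - {"xyz": [0.0025,0.0005,0],"turn": [0,0,0],"claw": 0}
    - {"xyz": [0.0025,0.0005,0],"turn": [0,0,0],"claw": 0}

```text
time: 7.32
tool_pos: [0.5595, 0.0734, 0.0656]
tool_rot: [1.073, 1.29, -1.069]
wrist_force: [-0.9, -0.1, 0.6]
gripper_width: 0.0005
```

>>> jog_arm:
  plan:
    - {"xyz": [0.001,0.0002,0],"turn": [0,0,0],"claw": 0}
    - {"xyz": [0.002,0.0004,0],"turn": [0,0,0],"claw": 0}
    - {"xyz": [0.002,0.0004,0],"turn": [0,0,0],"claw": 0}

```text
time: 7.7
tool_pos: [0.5617, 0.0739, 0.0656]
tool_rot: [1.073, 1.29, -1.069]
wrist_force: [-1.4, -0.8, 0.6]
gripper_width: 0.0003
```

```bash
python3 - <<'E'
from h import *
a=shot("scene","s3.png")[180:260,260:370]
cv2.imwrite("pics/s3c.png",cv2.resize(a,None,fx=7,fy=7,interpolation=cv2.INTER_CUBIC)[:,:,::-1])
s=sense();print(s["tool_pos"],s["wrist_force"])
E
```

```text
[0.56164273 0.07381019 0.06554779] [-0.61779393  1.23875861 -0.62411728]
```

View pics/s3c.png

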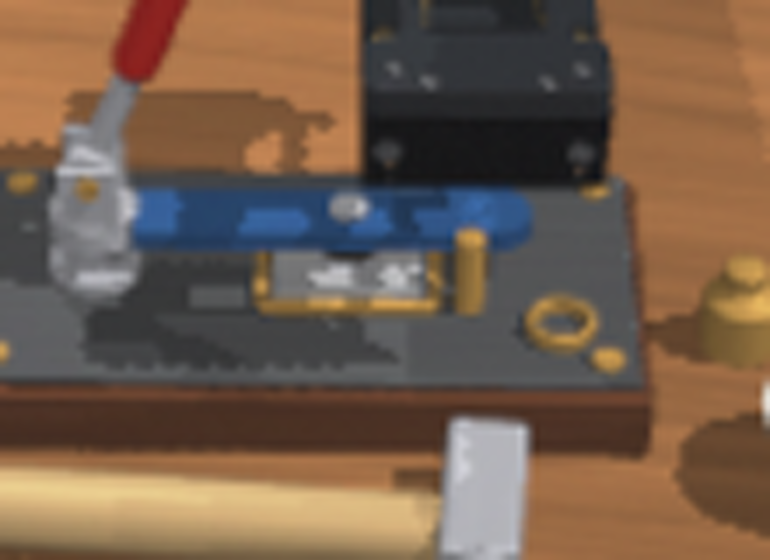

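The strap's far edge at (470,245) is at or nearly against the pin, whose top is at (470,235). I'll push on until the force rises.

>>> jog_arm:
  plan:
    - {"xyz": [0.001,0.0002,0],"turn": [0,0,0],"claw": 0}
    - {"xyz": [0.002,0.0004,0],"turn": [0,0,0],"claw": 0}
    - {"xyz": [0.003,0.0005,0],"turn": [0,0,0],"claw": 0}
    - {"xyz": [0.003,0.0005,0],"turn": [0,0,0],"claw": 0}

```text
time: 8.25
tool_pos: [0.5642, 0.0744, 0.0654]
tool_rot: [1.072, 1.291, -1.07]
wrist_force: [-1.8, 0.4, 0.2]
gripper_width: 0.0007
```

>>> jog_arm:
  plan:
    - {"xyz": [0.001,0.0002,0],"turn": [0,0,0],"claw": 0}
    - {"xyz": [0.002,0.0004,0],"turn": [0,0,0],"claw": 0}
    - {"xyz": [0.003,0.0005,0],"turn": [0,0,0],"claw": 0}
    - {"xyz": [0.003,0.0005,0],"turn": [0,0,0],"claw": 0}

```text
time: 8.75
tool_pos: [0.566, 0.0749, 0.065]
tool_rot: [1.07, 1.293, -1.072]
wrist_force: [-5.5, 0.1, 0.9]
gripper_width: 0.0005
```

>>> jog_arm:
  plan:
    - {"xyz": [0.002,0.0004,0],"turn": [0,0,0],"claw": 0}
    - {"xyz": [0.004,0.0007,0],"turn": [0,0,0],"claw": 0}
    - {"xyz": [0.004,0.0007,0],"turn": [0,0,0],"claw": 0}

```text
time: 9.12
tool_pos: [0.5676, 0.0753, 0.0643]
tool_rot: [1.067, 1.296, -1.077]
wrist_force: [-8.3, -0.9, 1.7]
gripper_width: 0.0007
```

The force has risen to 8 N, about ten times the hinge friction, so the strap is home. I'll back off and check.

>>> jog_arm:
  plan:
    - {"xyz": [-0.02,-0.004,0],"turn": [0,0,0],"claw": 0}
    - {"xyz": [-0.045,-0.008,0.0],"turn": [0,0,0],"claw": 0}
    - {"xyz": [-0.06,-0.01,0.05],"turn": [0,0,0],"claw": 0}
    - {"xyz": [-0.06,-0.01,0.11],"turn": [0,0,0],"claw": 0}
    - {"xyz": [-0.06,0.05,0.17],"turn": [0,0,0],"claw": 0}
    - {"xyz": [-0.06,0.11,0.19],"turn": [0,0,0],"claw": 0}
    - {"xyz": [-0.06,0.11,0.19],"turn": [0,0,0],"claw": 0}

```text
time: 10.0
tool_pos: [0.5091, 0.1898, 0.2575]
tool_rot: [1.07, 1.295, -1.066]
wrist_force: [0.3, -0.1, -0.0]
gripper_width: 0.0004
```

```bash
python3 - <<'E'
from h import *
np.set_printoptions(precision=4,suppress=True)
a=shot("top","t4.png")[160:280,280:420];b=shot("scene","s4.png")[160:260,240:380]
k=lambda a,f:cv2.resize(a,None,fx=f,fy=f,interpolation=cv2.INTER_CUBIC)
cv2.imwrite("pics/c4.png",np.vstack([k(a,5)[:330],k(b,5)[:260]])[...,::-1] if 0 else k(a,5)[...,::-1]);cv2.imwrite("pics/d4.png",k(b,5)[...,::-1])
s=sense();print(s["tool_pos"],s["tool_rot"])
p=np.load("pose.npy")
for c in("top","scene"):
  for n,z in(("strap",.055),("lever",.12),("lever_tip",.147)):
    for r in masks_of(c,n)[:1]: print(c,n,r["p"],r["position"],r["pixels"].sum(),ray(c,r["position"],z)[:2])
print(T(p,[[0,-.07,.055],[0,.076,.055],[0,-.07+.0267,.147]]), proj("top",T(p,[[0,-.07,.055],[0,.076,.055],[0,-.043,.147]])),proj("scene",T(p,[[0,-.07,.055],[0,.076,.055],[0,-.043,.147]])))
E
```

```text
[0.5085 0.1879 0.2557] [ 1.0676  1.296  -1.0694]
top strap 0.97 [338.5, 214.0] 530 [0.5905 0.0378]
top lever 0.61 [370.8, 203.8] 111 [ 0.6093 -0.0304]
top lever_tip 0.74 [344.6, 214.9] 4487 [0.5826 0.0285]
scene strap 0.64 [303.8, 210.2] 518 [0.5941 0.0259]
scene lever 0.59 [281.9, 184.7] 206 [ 0.5941 -0.0238]
scene lever_tip 0.64 [281.8, 185.2] 164 [ 0.6345 -0.0129]
[[ 0.6063 -0.0451  0.055 ]
 [ 0.58    0.0985  0.055 ]
 [ 0.6015 -0.0188  0.147 ]] [[373.7128 207.6813]
 [312.6279 218.2293]
 [366.7286 206.2697]] [[272.788  209.7945]
 [335.5779 210.1977]
 [282.984  176.6011]]
```

View pics/c4.png

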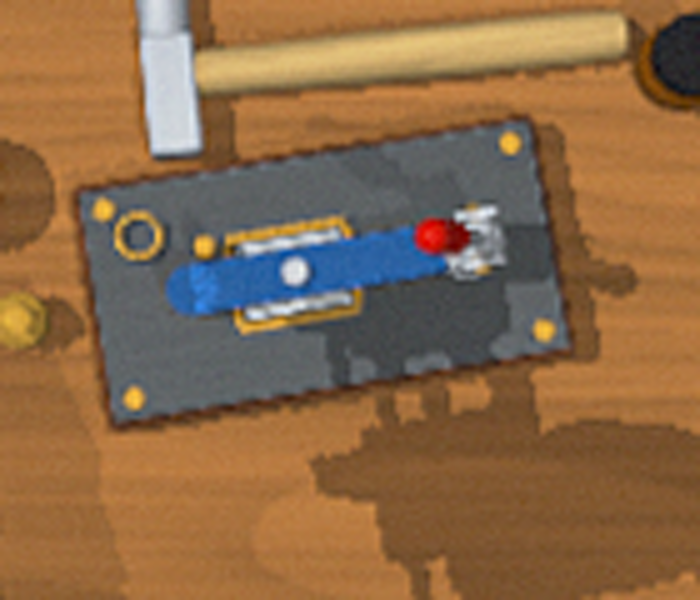

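View pics/d4.png

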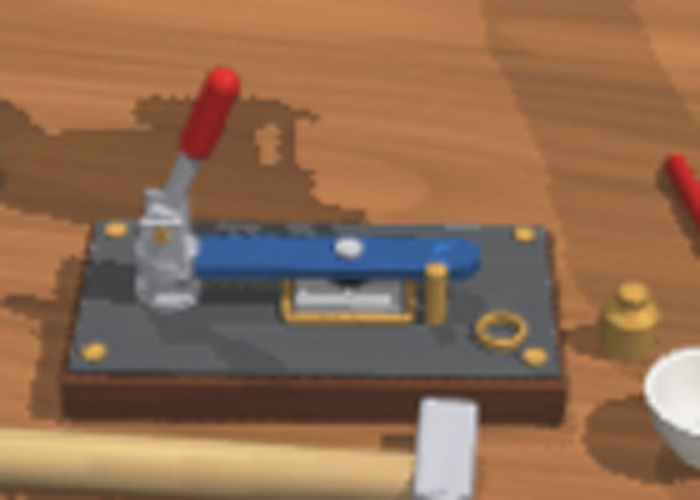

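Strap and lever now lie along the clamp over the blank: in the top crop the strap end is at (190,290) and the pin at (204,246). I'll check the angle by fitting the blue edge before pressing.

```bash
cat > fit.py <<'E'
from h import *
def strapfit(f,cam="top"):
    h=cv2.cvtColor(f,cv2.COLOR_RGB2HSV);m=(cv2.inRange(h,(98,110,60),(125,255,255))>0)
    m[:,:300]=0;m[:,385:]=0;m[:190]=0;m[235:]=0
    out=[]
    for c in range(int(np.where(m)[1].min())+7,361,1):
        r=np.where(m[:,c])[0]
        if len(r)>5: out.append(ray(cam,((c),(r.min()+r.max())/2),.055)[:2])
    out=np.array(out);vx,vy,x,y=cv2.fitLine(out.astype(np.float32),cv2.DIST_HUBER,0,.01,.01).ravel()
    if vy<0: vx,vy=-vx,-vy
    return np.array([x,y]),np.array([vx,vy]),m
E
python3 - <<'E'
from fit import *
np.set_printoptions(precision=4,suppress=True)
f=cv2.imread("pics/t4.png")[...,::-1]
q,d,m=strapfit(f)
print("strap yaw deg",np.degrees(np.arctan2(d[1],d[0]))-90,q,m.sum())
p=np.load("pose.npy")
ct=lambda a:(np.array(a)+.5)/5-.5+[280,160]
n=np.array([d[1],-d[0]])
def off(P):return n@(P[:2]-q)
print("pin off",off(ray("top",ct((204,245)),.06)),"x-from-line nest corners mean",
  off(np.mean([ray("top",ct(c),.034) for c in((225,235),(350,217),(361,308),(238,331))],0)))
C=[ray("top",ct(c),.03) for c in((532,118),(78,190),(112,428),(573,350))]
for i,j in((0,1),(3,2)): e=C[j]-C[i];print("edge yaw",np.degrees(np.arctan2(e[1],e[0]))-90,np.hypot(e[0],e[1]))
for i,j in((0,3),(1,2)): e=C[i]-C[j];print("edge yaw",np.degrees(np.arctan2(e[1],e[0])),np.hypot(e[0],e[1]))
cen=np.mean(C,0);print("centre",cen,"off",off(cen))
S=[ray("top",ct(c),.031) for c in((510,143),(103,209),(134,398),(544,330))]
for i,j in((0,1),(3,2)): e=S[j]-S[i];print("screw yaw",np.degrees(np.arctan2(e[1],e[0]))-90)
print("screw mean off",off(np.mean(S,0)),np.mean(S,0))
E
```

```text
strap yaw deg 10.332787 [0.5877 0.0524] 495
pin off 0.019558708421874186 x-from-line nest corners mean 0.0012214686406192491
edge yaw 9.672015530023842 0.223573004279354
edge yaw 10.13335531621152 0.22472499927076925
edge yaw 9.634786666117046 0.11412295502687915
edge yaw 9.069654369965892 0.11593878133750236
centre [0.593  0.0225 0.03  ] off -0.00013356075140679593
screw yaw 9.860623025418207
screw yaw 9.961975211124951
screw mean off 0.0004825806613387892 [0.5935 0.0231 0.031 ]
```

Strap yaw is 10.3° against about 9.9° for the clamp. The pin lies 19.6 mm off the strap line, where 18.5 is nominal. That agrees within measuring error, and with the force rise it means the strap is home. Next I put the fingertips behind the lever.

>>> jog_arm:
  plan:
    - {"xyz": [0.02,-0.05,0],"turn": [0,0,0],"claw": 0}
    - {"xyz": [0.04,-0.1,0],"turn": [0,0,0],"claw": 0}
    - {"xyz": [0.06,-0.15,0],"turn": [0,0,0],"claw": 0}
    - {"xyz": [0.08,-0.2,0],"turn": [0,0,0],"claw": 0}
    - {"xyz": [0.0975,-0.242,0],"turn": [0,0,0],"claw": 0}
    - {"xyz": [0.0975,-0.242,0],"turn": [0,0,0],"claw": 0}
    - {"xyz": [0.0975,-0.242,-0.05],"turn": [0,0,0],"claw": 0}
    - {"xyz": [0.0975,-0.242,-0.094],"turn": [0,0,0],"claw": 0}
    - {"xyz": [0.0975,-0.242,-0.094],"turn": [0,0,0],"claw": 0}

```text
time: 11.52
tool_pos: [0.602, -0.0585, 0.1556]
tool_rot: [1.064, 1.303, -1.085]
wrist_force: [0.1, -0.1, 0.5]
gripper_width: 0.0002
```

```bash
python3 - <<'E'
from h import *
np.set_printoptions(precision=4,suppress=True)
b=shot("scene","s5.png")[140:250,230:370]
cv2.imwrite("pics/d5.png",cv2.resize(b,None,fx=5,fy=5,interpolation=cv2.INTER_CUBIC)[...,::-1])
s=sense();t=np.array(s["tool_pos"]);print(t,s["tool_rot"],s["wrist_force"])
post=np.array([.6053,-.046]);y=np.radians(10);u=np.array([-np.sin(y),np.cos(y)]);n=np.array([u[1],-u[0]])
print("r",u@(t[:2]-post),"lat",n@(t[:2]-post))
for f in range(70,-1,-7):
    a=np.radians(f);r=.065*np.cos(a)-.008*np.sin(a)-.0095;z=.074+.065*np.sin(a)+.008*np.cos(a)+.022
    print(f,np.r_[post+r*u+n*.001*(1-f/70),z]-t)
E
```

```text
[ 0.6042 -0.0584  0.1583] [ 1.0667  1.2985 -1.0818] [0.8905 0.4699 0.0975]
r -0.012054425566915064 lat -0.003282820858156793
70 [0.0002 0.0176 0.0015]
63 [-0.001   0.0251 -0.0008]
56 [-0.0022  0.0324 -0.004 ]
49 [-0.0033  0.0392 -0.008 ]
42 [-0.0043  0.0455 -0.0129]
35 [-0.0052  0.0511 -0.0185]
28 [-0.0059  0.056  -0.0247]
21 [-0.0066  0.0601 -0.0316]
14 [-0.007   0.0634 -0.0388]
7 [-0.0074  0.0658 -0.0465]
0 [-0.0075  0.0673 -0.0543]
```

View pics/d5.png

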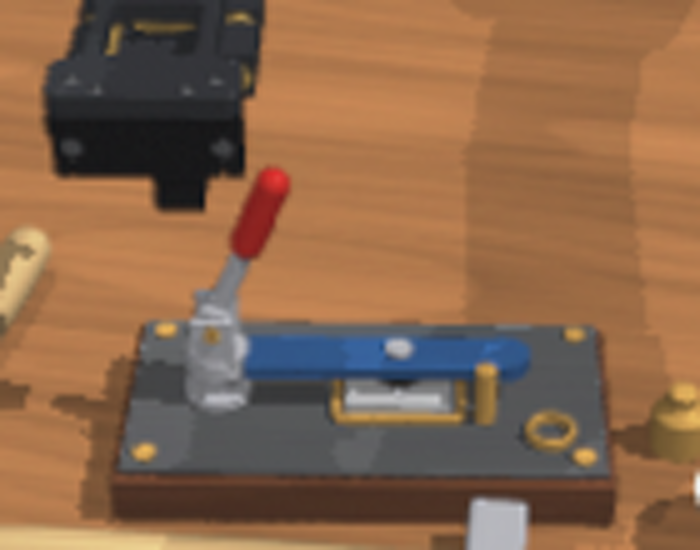

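The fingertips are at (180,195), level with the red grip and on its post side, with clearance. The strap is still home. Now I press the lever along its arc.

>>> jog_arm:
  plan:
    - {"xyz": [0.001,0.01,0.0015],"turn": [0,0,0],"claw": 0}
    - {"xyz": [0.0003,0.0176,0.0015],"turn": [0,0,0],"claw": 0}
    - {"xyz": [-0.0004,0.0215,0.0005],"turn": [0,0,0],"claw": 0}
    - {"xyz": [-0.001,0.025,-0.0008],"turn": [0,0,0],"claw": 0}
    - {"xyz": [-0.0016,0.0288,-0.0023],"turn": [0,0,0],"claw": 0}
    - {"xyz": [-0.0022,0.0324,-0.004],"turn": [0,0,0],"claw": 0}
    - {"xyz": [-0.0028,0.0358,-0.006],"turn": [0,0,0],"claw": 0}
    - {"xyz": [-0.0033,0.0392,-0.008],"turn": [0,0,0],"claw": 0}
    - {"xyz": [-0.0038,0.0424,-0.0104],"turn": [0,0,0],"claw": 0}
    - {"xyz": [-0.0043,0.0455,-0.0129],"turn": [0,0,0],"claw": 0}
    - {"xyz": [-0.0048,0.0483,-0.0157],"turn": [0,0,0],"claw": 0}
    - {"xyz": [-0.0052,0.0511,-0.0185],"turn": [0,0,0],"claw": 0}
    - {"xyz": [-0.0056,0.0535,-0.0216],"turn": [0,0,0],"claw": 0}
    - {"xyz": [-0.0059,0.056,-0.0247],"turn": [0,0,0],"claw": 0}
    - {"xyz": [-0.0062,0.058,-0.028],"turn": [0,0,0],"claw": 0}
    - {"xyz": [-0.0066,0.0601,-0.0316],"turn": [0,0,0],"claw": 0}

```text
time: 13.58
tool_pos: [0.5974, 0.0019, 0.1264]
tool_rot: [1.067, 1.299, -1.082]
wrist_force: [1.3, -0.7, 3.9]
gripper_width: 0.0007
```

```bash
python3 - <<'E'
from h import *
np.set_printoptions(precision=4,suppress=True)
b=shot("scene","s6.png")[140:250,230:370]
cv2.imwrite("pics/d6.png",cv2.resize(b,None,fx=5,fy=5,interpolation=cv2.INTER_CUBIC)[...,::-1])
s=sense();t=np.array(s["tool_pos"]);print(t,s["wrist_force"])
post=np.array([.6053,-.046]);y=np.radians(10);u=np.array([-np.sin(y),np.cos(y)]);n=np.array([u[1],-u[0]])
print("r",u@(t[:2]-post),"lat",n@(t[:2]-post))
print(np.r_[post+.0555*u+n*.001,.104]-t)
E
```

```text
[0.5971 0.0022 0.126 ] [ 0.7581 -0.4423  1.9398]
r 0.048855326759980264 lat 0.00032166485009119437
[-0.0005  0.0067 -0.022 ]
```

View pics/d6.png

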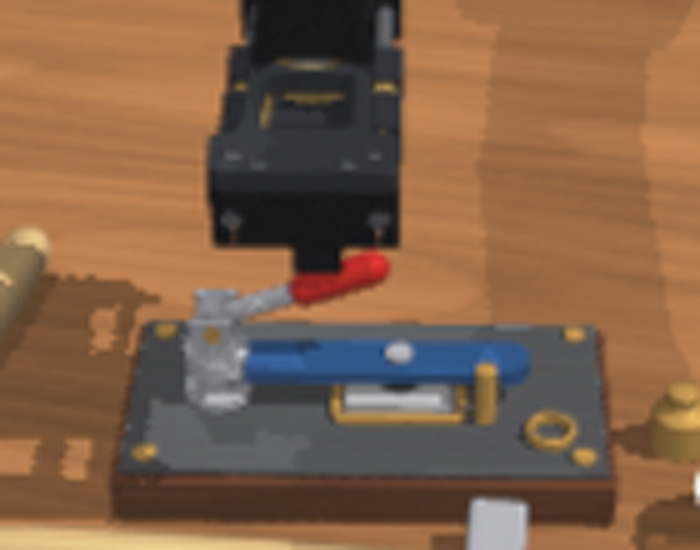

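The lever is down to about 20° (tip at (375,267)), and the fingers are on the grip at (318,270). The strap is unchanged. I'll press on to the stop.

>>> jog_arm:
  plan:
    - {"xyz": [-0.0001,0.002,-0.004],"turn": [0,0,0],"claw": 0}
    - {"xyz": [-0.0002,0.0035,-0.008],"turn": [0,0,0],"claw": 0}
    - {"xyz": [-0.0003,0.005,-0.012],"turn": [0,0,0],"claw": 0}
    - {"xyz": [-0.0004,0.006,-0.016],"turn": [0,0,0],"claw": 0}
    - {"xyz": [-0.0005,0.0067,-0.02],"turn": [0,0,0],"claw": 0}
    - {"xyz": [-0.0005,0.0067,-0.023],"turn": [0,0,0],"claw": 0}
    - {"xyz": [-0.0005,0.0067,-0.025],"turn": [0,0,0],"claw": 0}
    - {"xyz": [-0.0005,0.0067,-0.025],"turn": [0,0,0],"claw": 0}

```text
time: 14.62
tool_pos: [0.5968, 0.0091, 0.1034]
tool_rot: [1.066, 1.299, -1.082]
wrist_force: [-5.2, -0.4, 18.6]
gripper_width: 0.0005
```

>>> jog_arm:
  plan:
    - {"xyz": [0,0,-0.004],"turn": [0,0,0],"claw": 0}
    - {"xyz": [0,0,-0.006],"turn": [0,0,0],"claw": 0}
    - {"xyz": [0,0,-0.006],"turn": [0,0,0],"claw": 0}

```text
time: 15.0
tool_pos: [0.5972, 0.0094, 0.1025]
tool_rot: [1.066, 1.297, -1.082]
wrist_force: [-10.7, -1.9, 34.0]
gripper_width: 0.0002
```

It is firm on the stop: 34 N for under 1 mm of further travel. I'll lift straight off and move clear.

>>> jog_arm:
  plan:
    - {"xyz": [0,0,0.01],"turn": [0,0,0],"claw": 0}
    - {"xyz": [0,0,0.05],"turn": [0,0,0],"claw": 0}
    - {"xyz": [0,0,0.1],"turn": [0,0,0],"claw": 0}
    - {"xyz": [0,0,0.15],"turn": [0,0,0],"claw": 0}
    - {"xyz": [-0.03,0.05,0.17],"turn": [0,0,0],"claw": 0}
    - {"xyz": [-0.06,0.1,0.17],"turn": [0,0,0],"claw": 0}
    - {"xyz": [-0.09,0.15,0.17],"turn": [0,0,0],"claw": 0}
    - {"xyz": [-0.09,0.2,0.17],"turn": [0,0,0],"claw": 0}
    - {"xyz": [-0.09,0.2,0.17],"turn": [0,0,0],"claw": 0}

```text
time: 16.12
tool_pos: [0.5052, 0.2146, 0.2721]
tool_rot: [1.061, 1.304, -1.075]
wrist_force: [0.6, -0.6, -0.3]
gripper_width: 0.0007
```

```bash
python3 - <<'E'
from fit import *
np.set_printoptions(precision=4,suppress=True)
a=shot("top","t7.png");b=shot("scene","s7.png")
k=lambda a,f:cv2.resize(a,None,fx=f,fy=f,interpolation=cv2.INTER_CUBIC)
cv2.imwrite("pics/c7.png",np.vstack([k(a[175:250,290:410],5),k(b[180:225,250:370],5)])[...,::-1])
s=sense();print(s["time"],s["tool_pos"],s["wrist_force"])
h=cv2.cvtColor(b,cv2.COLOR_RGB2HSV);m=(cv2.inRange(h,(0,180,80),(6,255,255))|cv2.inRange(h,(174,180,80),(180,255,255)))>0
m[:,340:]=0;m[:,:255]=0;m[235:]=0;ys,xs=np.where(m);print("red",len(xs),xs.min(),xs.max(),xs.mean(),ys.mean())
y=np.radians(10);u=np.array([-np.sin(y),np.cos(y)]);post=np.array([.6053,-.046])
for f in(0,5,10,20):
  A=np.radians(f);print(f,proj("scene",[np.r_[post+r*np.cos(A)*u,.074+r*np.sin(A)] for r in(.045,.0625,.078)]).ravel())
E
```

```text
16.225 [0.5068 0.2096 0.2717] [ 0.7481 -0.656  -0.4696]
red 110 291 309 299.7 202.54545454545453
0 [291.6822 203.1428 299.2971 203.2255 306.0386 203.2988]
5 [291.5666 201.7704 299.1626 201.3184 305.8997 200.9175]
10 [291.3015 200.4001 298.82   199.4104 305.5003 198.5311]
20 [290.3279 197.708  297.5136 195.6514 303.9212 193.8175]
```

View pics/c7.png

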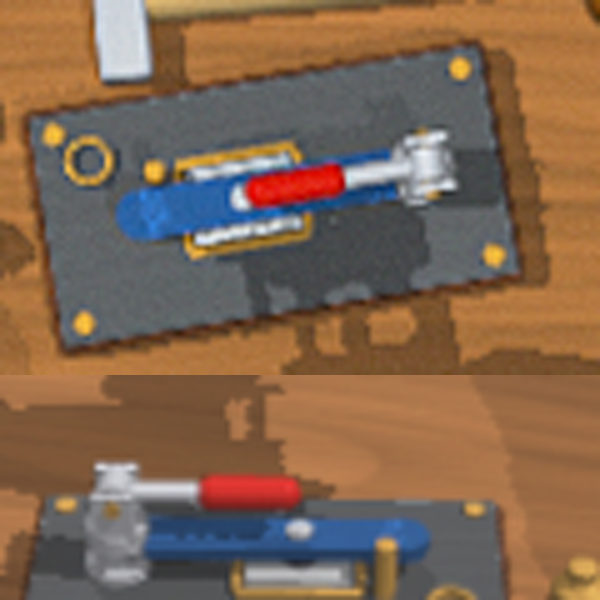

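The lever is level, with its grip at lower-crop (250,492). The strap is against the pin, with its edge at (155,182) and the pin at (154,171). The blank is in its nest, and the ring and hammer head look undisturbed.

```bash
python3 -c "
from workcell import *
print(close_job())"
```

```text
the job is handed in; nothing more can be done
None
```

The blank is clamped and the job is handed in at about 16 s of the 53 s allowed. I pushed the strap round with closed fingers until it met its stop, then pressed the lever fully down and moved the hand clear.

- **Strap:** the push force rose to 8 N at the stop, against about 0.7 N of hinge friction. A camera fit before the lever was pressed put the strap 0.4° off the clamp's direction and the pin 19.6 mm from the strap's line instead of 18.5 mm. Both are within measuring error, so I did not push again. The last picture shows the strap touching the pin.
- **Lever:** it came up hard at 34 N with under 1 mm of further travel. In the last picture the red grip lies within about 2° of level. The lever stayed up until the strap was home.
- **Surroundings:** the blank is in its nest, and the ring and the hammer head look where they were. The last close-up did not cover the pliers, cup, jar or scriber, but I felt no unexpected contact. The hand touches nothing.
- **Disagreement:** the strap met its stop about 7 mm later than I calculated. I took the fingers to be thinner at the tips than I had assumed.

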